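Clear the microscope desk: optics into the foam case, box onto its twin

TASK

The inspection is finished, so clear the desk: put the spare eyepiece, the auxiliary lens and the folding magnifier back into the foam case, each standing upright on the floor of the cut-out of its own shape and size (small round, large round, square), the magnifier roughly square to its cut-out. Stack the loose lidded box squarely on the other box like it, its corner feet down in the recesses of the lid, once the magnifier is off that lid. Set the things down, do not drop them, and leave them all standing still.

Things in the scene. Friction and masses are not known exactly. Their poses are not given: they have to be found in the camera images.
- eyepiece_mid (a point): Loose spare microscope eyepiece standing upright on its steel tube, 60 mm tall, 110 g: tube 30 mm across for the lowest 20 mm, cream barrel 38 mm across up to 48 mm, then a black rubber eyecup 34 to 38 mm across with a glass in its top. This point is on its axis half-way up (30 mm above its foot). z up.
- lens_mid (a point): Loose auxiliary lens: cream cylinder 60 mm across, 36 mm tall, 170 g, with a black band and a wide glass in its top, standing flat on the desk. This point is its centre, half-way up (18 mm above its underside). z up. Held near its top, the fingers stay clear of the foam when it is set in.
- magnifier_mid (a point): Loose folding magnifier of dark metal, opened, 90 g, upright on the fixed box's lid: 42 x 42 mm, 46 mm tall; foot frame 5 mm thick, one upright leaf 4 mm thick along its +x side, square lens leaf on top 8 mm thick (38 to 46 mm above the foot). Hold it by the top leaf's edges facing its +y and -y, 42 mm apart. This point is half-way up (23 mm above the foot), over the middle. z up.
- box_mid (a point): Loose lidded box, pale with grey lid, 200 g, 66 (x) x 94 (y) x 56 mm tall. Its lid is the top 14 mm; the body below is 63 x 90: hold the lid's long sides, 66 mm apart along x. Four tapered corner feet, 6.5 mm tall, 11 mm across narrowing to 6, at 24 mm in x and 38 mm in y from the middle. This point is its centre, 28 mm above the feet's undersides. z up; same either way round.
- small_round_floor (a point): Fixed dark grey foam insert, 108 x 102 mm, one of three side by side, in any order, in the low aluminium case. Its cut-out is round, 46 mm across (for the eyepiece), 6 mm deep, with a light grey floor. This point is the middle of that floor, 20 mm above the desk; foam and case rim are level, 6 mm above this point. z up; x and y along the insert's sides, y along the row.
- large_round_floor (a point): Fixed dark grey foam insert, 108 x 102 mm, one of three side by side, in any order, in the low aluminium case. Its cut-out is round, 76 mm across (for the auxiliary lens), 6 mm deep, with a light grey floor. This point is the middle of that floor, 20 mm above the desk; foam and case rim are level, 6 mm above this point. z up; x and y along the insert's sides, y along the row.
- square_floor (a point): Fixed dark grey foam insert, 108 x 102 mm, one of three side by side, in any order, in the low aluminium case. Its cut-out is square, 58 x 58 mm (for the folding magnifier), 6 mm deep, with a light grey floor. This point is the middle of that floor, 20 mm above the desk; foam and case rim are level, 6 mm above this point. z up; x and y along the insert's sides, y along the row.
- base_lid (a point): Fixed box just like the loose one; the magnifier stands on its lid at the start. In the lid's corners are recesses 14 x 14 mm, 5 mm deep, centred 24 mm in x and 38 mm in y from the middle, for the feet of the box above. This point is the middle of the lid's top, 56 mm above the desk; a box stacked properly has its centre 23 mm above it. z up, y along its length; same either way round.

How it is judged:
By the outcome, as a careful person would: the job done as asked, in the order asked, and still so for the second after the job is handed in, with the robot touching nothing.
It also fails if it takes over 120 s, if anything falls off the work surface, if the arm or the gripper's body presses on something with over 40 N, if the wrist force passes 120 N, or if a joint passes its speed limit or range.

ROBOT

A 6-joint arm with a two-finger parallel gripper is mounted at the origin on the work surface. World frame = base frame: x ahead of the robot, y to its left, z up, the work surface at z = 0. Lengths are in m, angles in rad, forces in N, time in s.
With the tool pointing down it reaches from about 0.275 to 0.725 m from the base axis. Payload 15.9 kg.
Tool frame: the origin (TCP) lies at the centre of the arm's flange, where the gripper is bolted on; the fingertips stand 173 mm ahead of it and the grasp point (between the pads) lies 155 mm ahead of it; z points along the fingers, y is the line along which they close (so a half turn about z gives the same grasp; the last joint's range is limited). The gripper opens to 85 mm and grips with 20 to 120 N. Pads are 22 mm wide; open, the fingers measure 114 mm over their backs; the gripper's body (76 mm by 85 mm) begins 54 mm behind the grasp point. The pads swing forward as they close: fully open they stand 13 mm farther back than shut.
Start: joints at [-1.14, 0.213, -0.034, 1.323, 0, 1.571], TCP at [0.209, -0.454, 0.405] pointing down, gripper open.
Joint ranges: [-2.98, 2.98], [-0.74, 1.72], [-1.14, 1.35], [-2.1, 2.04], [-1.57, 1.44], [-3.14, 3.14]. Speed limits (rad/s): [1.89, 1.89, 2.39, 2.57, 3.14, 3.14].

INTERFACE

Orientations are given as a 3x3 rotation matrix whose columns are the frame's x, y, z axes.
In Python, from bench import arm gives the robot as it stands.
- The arm moves only by the tool play_rows, never from a script. Its argument "commands" is one flat list of numbers, 5 for each row, row after row: the closure, from 0 (fully open) to 1 (shut), then the shift along the tool's x, y, z in cm, then the turn about the tool's z in degrees. A call has 1 to 5 rows; each row shifts and turns the commanded pose from where the row before left it, along the tool's axes as they then stand; what a row does not reach is not made up. A row lasts 1/8 s, in which the tool goes at most 62.5 mm and 10.7 degrees, less where a joint would pass 70% of its speed; a pose out of reach is approached as far as the arm can. A call with a gripper value outside its range is refused whole. The fingers move at their own pace and stop on an object; "newtons" is the grip in N (left out, the last holds). Time passes only in rows, so rows that do not move let the fingers close. It gives the time, the measured TCP pose, the force, the opening and the grip force at its end, in the units of the state.
- arm.state(): the state, without advancing time (a new reading comes with each control period).
- arm.capture(name): name is "side" or "top" or "wrist"; returns (picture, depth): 480x640x3 uint8, red, green, blue; 480x640 float32, m along the optical axis (not along the pixel's ray), 0 where there is no reading.
- arm.camera_params(name): a dict with "camera_matrix" (3x3 intrinsics, pixels), "rvec" (rotation vector, rad) and "tvec" (3), from world to camera coordinates, as OpenCV has them. Camera axes: x right, y down, z forward; pixel columns grow to the right and rows downward; lengths in m; the calibration is good to about 2 mm. The wrist camera is an equidistant fisheye: a pixel r from the principal point sees the ray r / f radians off the axis. A picture is of the moment at which its call begins: read the wrist's pose just before it. camera_params takes no time and is no camera call; for the wrist camera it gives the pose at the moment of the call.
- arm.finish_job(): hands the job in; it is judged then, once.
The state is a dict: "t": time; "joint_positions": joint angles; "dq": joint speeds; "joint_efforts": joint torques, N m; "tool_pos": TCP position; "tool_rot": TCP orientation; "wrist_force": force on the tool from outside, world axes, zero at the start; "ft_torque": the same for the moment, N m; "grip_width": opening from 0.0 (shut) to 1.0 (fully open); "finger_force": force on a finger pad.
Only numpy, scipy, OpenCV 4.12 (cv2) and the standard library are available. Lean on these libraries where they do the work, as an engineer would, in place of code of your own. Each camera call takes 0.05 s, during which the arm holds its last target. There are 200 camera calls.

## Working session

There is one attempt and no reset: what is moved stays moved. The work goes in short steps, Python scripts to look and compute and a tool call to move; the robot and the scene stay as the last step left them, time stands still between calls to the robot, and variables do not carry over. Pictures are saved under pics/ and viewed, at most 18 in all, crops included, and the job is handed in when it is done.

Besides the shell and the picture viewer there is one more tool, called after "Call:" as name(argument=value, ...) on one line, values as JSON. play_rows: Moves the arm, as the interface text tells. Its arguments: {"type":"object","properties":{"commands":{"type":"array"},"newtons":{"type":"number"}},"required":["commands"]}

```bash
mkdir -p pics; ls; cat > h.py <<'E'
import numpy as np, cv2
from bench import arm
def cap(n,name):
    P=arm.camera_params(n); im,d=arm.capture(n)
    cv2.imwrite(f'pics/{name}.png',im[:,:,::-1]); np.savez(f'pics/{name}.npz',im=im,d=d,K=P['camera_matrix'],r=P['rvec'],t=P['tvec'])
    return im,d
def pt(name,u,v,z=None,fish=None):
    """world point of pixel: by plane height z, or by depth"""
    D=np.load(f'pics/{name}.npz'); K=D['K']; R=cv2.Rodrigues(D['r'])[0]; t=D['t'].ravel()
    fish='wrist' in name if fish is None else fish
    a=np.array([(u-K[0,2])/K[0,0],(v-K[1,2])/K[1,1]])
    if fish:
        th=np.hypot(*a); a=a*(np.tan(th)/th if th>1e-9 else 1)
    ray=np.array([a[0],a[1],1.]); c=-R.T@t
    if z is None: 
        d=D['d'][int(round(v)),int(round(u))]; return R.T@(ray*d-t)
    w=R.T@ray; return c+w*(z-c[2])/w[2]
E
python3 - <<'E'
from h import *
cap('top','top0'); cap('side','side0')
for n in('top','side','wrist'):
    P=arm.camera_params(n);R=cv2.Rodrigues(np.array(P['rvec']))[0];print(n,np.round(P['camera_matrix'],1).tolist(),(-R.T@np.ravel(P['tvec'])).round(3),R.round(2).tolist())
s=arm.state();print(s['tool_rot'],s['t'])
E
```

```text
pics
top [[621.8, 0.0, 321.1], [0.0, 621.8, 245.8], [0.0, 0.0, 1.0]] [ 0.445 -0.004  1.466] [[0.02, -1.0, -0.01], [-1.0, -0.02, -0.08], [0.08, 0.01, -1.0]]
side [[451.2, 0.0, 318.4], [0.0, 451.2, 244.2], [0.0, 0.0, 1.0]] [0.396 0.514 0.748] [[-0.96, -0.27, -0.02], [-0.2, 0.74, -0.65], [0.19, -0.62, -0.76]]
wrist [[371.6, 0.0, 320.6], [0.0, 371.6, 238.6], [0.0, 0.0, 1.0]] [ 0.269 -0.426  0.373] [[0.42, -0.91, -0.0], [-0.88, -0.4, 0.26], [-0.24, -0.11, -0.96]]
[[ 9.08629035e-01  4.17604036e-01 -3.81422413e-04]
 [ 4.17604210e-01 -9.08628622e-01  8.66954732e-04]
 [ 1.54724736e-05 -9.47023848e-04 -9.99999551e-01]] 0.1
```

View pics/top0.png

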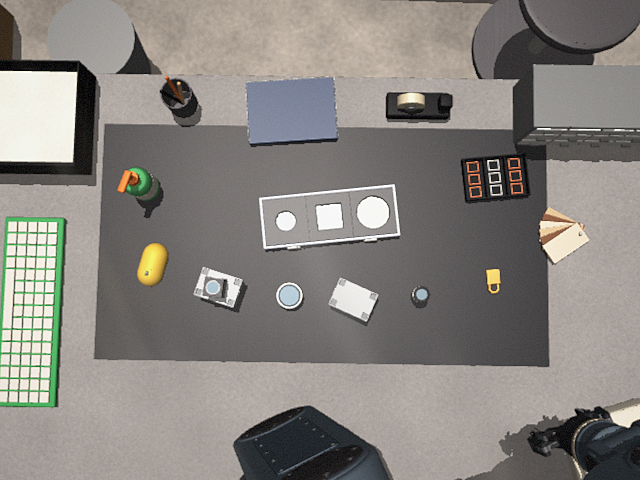

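View pics/side0.png

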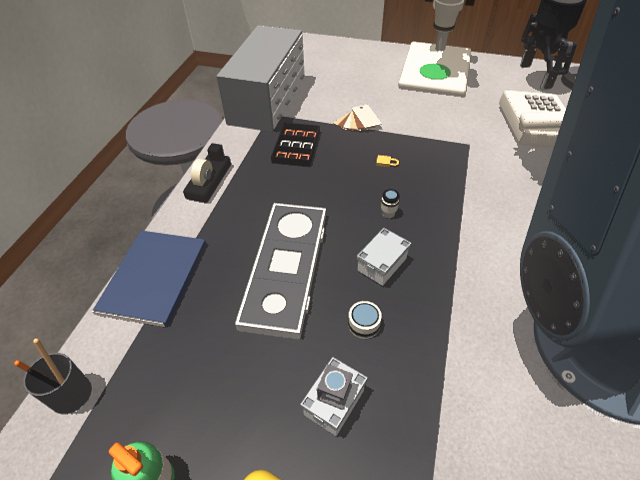

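The top view shows the small round cut-out at (286,221), the square at (329,216) and the large round at (373,212). The magnifier, on the fixed box, is at (218,287), the lens at (289,295), the loose box at (354,300) and the eyepiece at (420,295). I'll enlarge this.

```bash
python3 - <<'E'
from h import *
im=cv2.imread('pics/top0.png')
a=cv2.resize(im[255:330,185:385],None,fx=4,fy=4,interpolation=cv2.INTER_CUBIC)
b=cv2.resize(im[180:255,255:455],None,fx=4,fy=4,interpolation=cv2.INTER_CUBIC)
cv2.imwrite('pics/c0.png',np.vstack([b,a]))
for n,u,v,z in [('small',286,221,.02),('square',329,216,.02),('large',373,212,.02),('mag',214,287,.102),('lens',289,295,.036),('box',354,300,.056),('eye',421,294,.06),('base',218.5,288,.056)]:
    print(n,pt('top0',u,v,z).round(4),pt('top0',u,v)[2].round(3))
E
```

```text
small [0.6161 0.0881 0.02  ] 0.021
square [ 0.6294 -0.0124  0.02  ] 0.02
large [ 0.6404 -0.1153  0.02  ] 0.019
mag [0.4585 0.2378 0.102 ] 0.107
lens [0.4435 0.0768 0.036 ] 0.039
box [ 0.4346 -0.0714  0.056 ] 0.063
eye [ 0.4504 -0.222   0.06  ] 0.058
base [0.4568 0.2357 0.056 ] 0.103
```

View pics/c0.png

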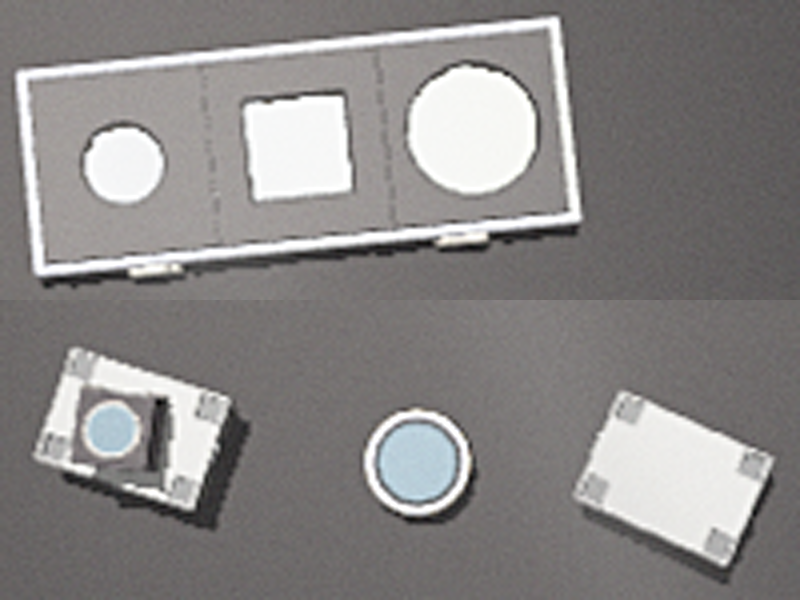

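The crop gives refined centres: small (285.8,220.8), square (329.6,216.6), large (373.1,212.1), and magnifier glass (212.7,287). Yaws are case about +5.7°, fixed box about -18° and loose box about -25°. Next I'll cross-check against depth segments.

```bash
cat >> h.py <<'E'
def cloud(name):
    D=np.load(f'pics/{name}.npz'); K=D['K']; R=cv2.Rodrigues(D['r'])[0]; t=D['t'].ravel()
    v,u=np.mgrid[:480,:640]; ax=(u-K[0,2])/K[0,0]; ay=(v-K[1,2])/K[1,1]
    if 'wrist' in name:
        th=np.hypot(ax,ay)+1e-9; k=np.tan(th)/th; ax,ay=ax*k,ay*k
    d=D['d']; return (np.stack([ax*d,ay*d,d],-1)-t)@R, d>0
def seg(name,xy,r,z0,z1):
    W,ok=cloud(name); m=ok&(np.hypot(W[...,0]-xy[0],W[...,1]-xy[1])<r)&(W[...,2]>z0)&(W[...,2]<z1)
    p=W[m]; (c,wh,a)=cv2.minAreaRect((p[:,:2]*1000).astype(np.float32)); return np.round(np.median(p,0),4),np.round(c,1),np.round(wh,1),round(a,1),len(p)
def go(x,y,z,yaw):
    """remaining shift (cm, tool axes now) and turn (deg) to TCP target; yaw of tool x"""
    s=arm.state(); R=np.array(s['tool_rot']); p=np.array(s['tool_pos'])
    y0=np.degrees(np.arctan2(R[1,0],R[0,0])); d=(yaw-y0+90)%180-90
    print('pos',p.round(4),'yaw',round(y0,2),'| shift cm',(R.T@(np.array([x,y,z])-p)*100).round(2),'turn',round(-d,2),'j6',round(s['joint_positions'][5],2),'grip',round(s['grip_width'],3),'t',round(s['t'],2),'F',np.round(s['wrist_force'],1))
E
python3 - <<'E'
from h import *
for n,xy,r,a,b in [('eye',(.45,-.222),.04,.05,.08),('lens',(.4435,.077),.05,.028,.05),('box',(.4346,-.0714),.08,.045,.08),('mag',(.4585,.238),.05,.09,.13),('base',(.4568,.2357),.08,.045,.07)]: print(n,*seg('top0',xy,r,a,b))
for n,u,v,z in [('small',285.6,220.6,.02),('square',329.5,216.5,.02),('large',373.1,212,.02)]: print(n,pt('top0',u,v,z).round(4))
go(.45,-.222,.26,24.7)
E
```

```text
eye [ 0.4507 -0.2224  0.0607] [ 451.6 -222.8] [33.8 35.7] 0.9 217
lens [0.4437 0.0762 0.038 ] [444.7  75.7] [57.2 57.5] 0.8 528
box [ 0.4373 -0.0693  0.0566] [437.5 -69.5] [96.6 66.1] 66.7 1223
mag [0.4587 0.2394 0.1042] [459.5 239.5] [42.3 42.9] 83.6 381
base [0.4599 0.2214 0.057 ] [460.1 236. ] [97.4 66. ] 72.7 853
small [0.617  0.0891 0.02  ]
square [ 0.6282 -0.0135  0.02  ]
large [ 0.6404 -0.1155  0.02  ]
pos [ 0.2087 -0.4542  0.4043] yaw 24.68 | shift cm [ 31.62 -11.01  14.44] turn -0.02 j6 1.57 grip 1.005 t 0.1 F [-0.2 -1.1  0.1]
```

Call:
play_rows(commands=[0,5.3,-1.83,1.5,0,0,5.3,-1.83,1.5,0,0,5.3,-1.83,1.5,0,0,5.3,-1.83,1.5,0,0,5.3,-1.83,1.5,0], newtons=40)

```text
t: 0.72
tool_pos: [0.4124, -0.259, 0.3291]
tool_rot: [[0.909, 0.418, -0.0], [0.418, -0.909, -0.0], [-0.0, -0.0, -1.0]]
wrist_force: [0.7, -0.6, -0.1]
grip_width: 1.0
finger_force: 0.0
```

Call:
play_rows(commands=[0,5.1,-1.85,2.5,0,0,0,0,4.4,0,0,0,0,0,0])

```text
t: 1.1
tool_pos: [0.4489, -0.2214, 0.2583]
tool_rot: [[0.908, 0.419, -0.005], [0.419, -0.908, 0.002], [-0.004, -0.004, -1.0]]
wrist_force: [0.1, -0.3, 0.2]
grip_width: 1.003
finger_force: 0.0
```

```bash
python3 - <<'E'
from h import *
go(.451,-.2225,.192,24.7); cap('wrist','wrist1'); print(seg('wrist1',(.451,-.2225),.04,.05,.08))
E
```

```text
pos [ 0.4489 -0.2214  0.2583] yaw 24.75 | shift cm [0.16 0.22 6.63] turn 0.05 j6 2.25 grip 1.003 t 1.1 F [ 0.1 -0.3  0.2]
(array([ 0.4532, -0.2233,  0.0594]), array([ 452.4, -223.9]), array([37.1, 36.9]), 5.9, 4388)
```

View pics/wrist1.png

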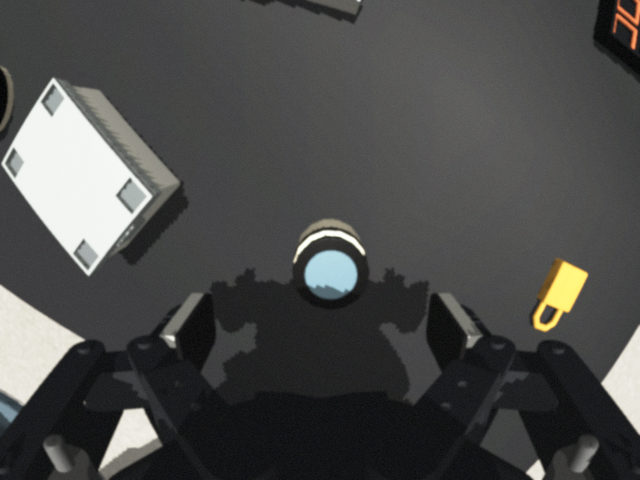

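The eyepiece is centred at (330,272), between the open fingers, and the loose box is to the left. Descending and gripping.

Call:
play_rows(commands=[0,0.2,0.3,2.5,0,0,0,0,2.5,0,0,0,0,1.6,0,0,0,0,0,0,1,0,0,0,0])

```text
t: 1.78
tool_pos: [0.4535, -0.225, 0.1964]
tool_rot: [[0.909, 0.417, 0.002], [0.417, -0.909, -0.001], [0.001, 0.002, -1.0]]
wrist_force: [-0.2, 0.3, 0.4]
grip_width: 0.814
finger_force: 0.0
```

Call:
play_rows(commands=[1,0,0,0,0,1,0,0,0,0,1,0,0,0,0,1,0,0,0,0,1,0,0,0,0])

```text
t: 2.4
tool_pos: [0.4533, -0.2244, 0.1956]
tool_rot: [[0.909, 0.418, 0.001], [0.418, -0.909, -0.001], [0.001, 0.001, -1.0]]
wrist_force: [-3.1, 0.9, 10.3]
grip_width: 0.434
finger_force: 38.9
```

Call:
play_rows(commands=[1,0,0,-1,0,1,0,0,-3,0,1,0,0,-3.5,0,1,3,-2.3,0,0,1,4,-3.1,0,0])

```text
t: 3.02
tool_pos: [0.4945, -0.1457, 0.2709]
tool_rot: [[0.91, 0.416, 0.001], [0.416, -0.91, -0.001], [0.001, 0.001, -1.0]]
wrist_force: [1.1, -0.5, -1.9]
grip_width: 0.432
finger_force: 40.3
```

Call:
play_rows(commands=[1,4,-3.1,0,0,1,4,-3.1,0,0,1,4,-3.1,0,0,1,4,-3.1,0,0,1,4,-3.1,0,0])

```text
t: 3.65
tool_pos: [0.6116, 0.08, 0.2704]
tool_rot: [[0.909, 0.418, 0.0], [0.418, -0.909, 0.0], [0.0, 0.0, -1.0]]
wrist_force: [1.0, 0.0, -1.1]
grip_width: 0.436
finger_force: 40.3
```

Call:
play_rows(commands=[1,1,-0.8,0,0,1,0,0,0,0,1,0,0,0,0])

```text
t: 4.03
tool_pos: [0.6164, 0.0888, 0.2699]
tool_rot: [[0.909, 0.417, -0.0], [0.417, -0.909, -0.0], [-0.0, 0.0, -1.0]]
wrist_force: [-0.4, 0.3, -1.7]
grip_width: 0.434
finger_force: 40.4
```

```bash
python3 - <<'E'
from h import *
go(.617,.089,.2161,24.7); cap('wrist','wrist2')
E
```

```text
pos [0.6164 0.0888 0.2699] yaw 24.63 | shift cm [0.06 0.   5.38] turn -0.07 j6 2.85 grip 0.434 t 4.03 F [-0.4  0.3 -1.7]
```

View pics/wrist2.png

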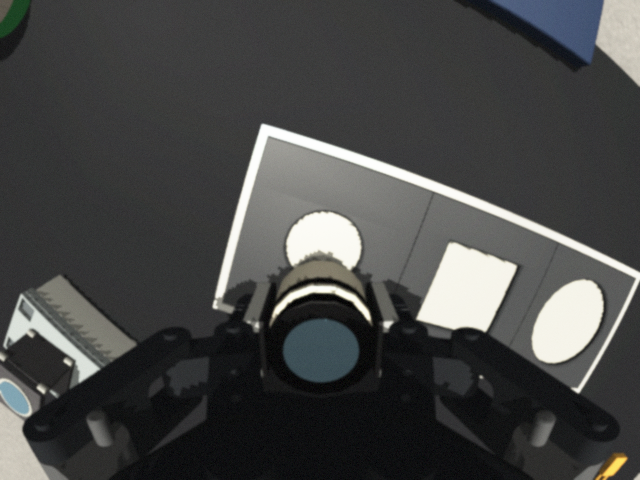

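The eyepiece is held upright at (320,350). The small cut-out spans u 285–363 with its top at v 210, so its centre is about (324,247). I'll check that against its target.

```bash
python3 - <<'E'
from h import *
print([pt('wrist2',*q,.02).round(4) for q in [(324,247),(285,247),(363,247),(323,210)]], seg('wrist2',(.617,.089),.035,.01,.0225))
E
```

```text
[array([0.6183, 0.0875, 0.02  ]), array([0.6083, 0.1093, 0.02  ]), array([0.6283, 0.0657, 0.02  ]), array([0.639 , 0.0977, 0.02  ])] (array([0.6227, 0.091 , 0.0196]), array([621.7,  89.6]), array([36.1, 46.1]), 21.5, 3087)
```

Call:
play_rows(commands=[1,0.1,0.1,2.5,0,1,0,0,1.6,0,1,0,0,0.7,0,1,0,0,0.4,0,1,0,0,0.1,0])

```text
t: 4.7
tool_pos: [0.6183, 0.0893, 0.217]
tool_rot: [[0.909, 0.418, 0.0], [0.418, -0.909, 0.0], [0.0, 0.0, -1.0]]
wrist_force: [1.3, 0.7, -2.0]
grip_width: 0.433
finger_force: 40.4
```

Call:
play_rows(commands=[1,0,0,0.1,0,1,0,0,0,0,1,0,0,0,0])

```text
t: 5.08
tool_pos: [0.6182, 0.0894, 0.2159]
tool_rot: [[0.909, 0.418, 0.0], [0.418, -0.909, 0.0], [0.0, 0.0, -1.0]]
wrist_force: [-0.1, -0.1, -1.5]
grip_width: 0.431
finger_force: 40.4
```

Call:
play_rows(commands=[1,0,0,0.1,0,1,0,0,0,0])

```text
t: 5.32
tool_pos: [0.6183, 0.0894, 0.2156]
tool_rot: [[0.909, 0.418, 0.001], [0.418, -0.909, 0.0], [0.001, 0.0, -1.0]]
wrist_force: [-4.6, -0.3, 11.0]
grip_width: 0.433
finger_force: 41.7
```

Call:
play_rows(commands=[1,0,0,0.1,0,1,0,0,0,0])

```text
t: 5.58
tool_pos: [0.6183, 0.0894, 0.2156]
tool_rot: [[0.909, 0.418, 0.002], [0.418, -0.909, 0.0], [0.002, 0.0, -1.0]]
wrist_force: [-9.1, -0.4, 24.0]
grip_width: 0.43
finger_force: 43.0
```

Call:
play_rows(commands=[1,0,0,-0.12,0,0.45,0,0,0,0,0.4,0,0,0,0,0.2,0,0,0,0,0.2,0,0,-1,0])

```text
t: 6.2
tool_pos: [0.6179, 0.0893, 0.2245]
tool_rot: [[0.909, 0.418, -0.002], [0.418, -0.909, -0.0], [-0.001, -0.0, -1.0]]
wrist_force: [-0.7, 0.5, -0.0]
grip_width: 0.797
finger_force: 0.0
```

Call:
play_rows(commands=[0.2,0,0,-3,0,0,0,0,-4,0,0,0,0,-2,0,0,0,0,0,0])

```text
t: 6.7
tool_pos: [0.6187, 0.0894, 0.3171]
tool_rot: [[0.909, 0.418, 0.003], [0.418, -0.909, 0.001], [0.003, 0.001, -1.0]]
wrist_force: [0.3, 0.5, -0.3]
grip_width: 1.003
finger_force: 0.0
```

```bash
python3 - <<'E'
from h import *
cap('wrist','wrist3')
print('eye',seg('wrist3',(.618,.088),.03,.065,.1))
go(.444,.076,.26,24.7)
E
```

```text
eye (array([0.6194, 0.09  , 0.0793]), array([617.7,  89. ]), array([37.7, 37. ]), 45.5, 3294)
pos [0.6183 0.0893 0.3155] yaw 24.68 | shift cm [-16.41  -6.07   5.53] turn -0.02 j6 2.85 grip 0.999 t 6.75 F [ 0.2  0.1 -0.4]
```

Call:
play_rows(commands=[0,-4.1,-1.5,0,0,0,-4.1,-1.5,0,0,0,-4.1,-1.5,2,0,0,-4.1,-1.6,3.5,0,0,0,0,0,0])

```text
t: 7.38
tool_pos: [0.4381, 0.0755, 0.2559]
tool_rot: [[0.908, 0.418, -0.01], [0.418, -0.908, -0.002], [-0.01, -0.003, -1.0]]
wrist_force: [-0.0, 0.8, 0.6]
grip_width: 0.996
finger_force: 0.0
```

```bash
python3 - <<'E'
from h import *
cap('wrist','wrist4')
print('lens',seg('wrist4',(.444,.076),.045,.028,.06))
go(.444,.076,.182,24.7)
E
```

```text
lens (array([0.4468, 0.0762, 0.0357]), array([445.2,  75.3]), array([59.2, 59.3]), 87.3, 9251)
pos [0.4413 0.0759 0.2581] yaw 24.69 | shift cm [0.29 0.12 7.61] turn -0.01 j6 2.88 grip 1.003 t 7.42 F [ 0.4 -1.1  1.2]
```

Call:
play_rows(commands=[0,0.1,0,3,0,0,0,0,3,0,0,0,0,1.85,0,0,0,0,0,0,1,0,0,0,0])

```text
t: 8.05
tool_pos: [0.4455, 0.0768, 0.1822]
tool_rot: [[0.909, 0.418, 0.001], [0.418, -0.909, 0.0], [0.001, 0.0, -1.0]]
wrist_force: [-0.5, 0.3, -0.6]
grip_width: 0.815
finger_force: 0.0
```

Call:
play_rows(commands=[1,0,0,0,0,1,0,0,0,0,1,0,0,0,0,1,0,0,0,0,1,0,0,0,0])

```text
t: 8.68
tool_pos: [0.4453, 0.0768, 0.1826]
tool_rot: [[0.909, 0.418, 0.002], [0.418, -0.909, 0.0], [0.002, 0.001, -1.0]]
wrist_force: [-0.5, 0.3, 5.0]
grip_width: 0.689
finger_force: 41.8
```

Call:
play_rows(commands=[1,0,0,-1,0,1,0,0,-3,0,1,0,0,-3,0,1,1.5,4,0,0,1,1.8,4.8,0,0])

```text
t: 9.3
tool_pos: [0.5122, 0.0101, 0.2531]
tool_rot: [[0.908, 0.419, 0.002], [0.419, -0.908, 0.0], [0.002, 0.001, -1.0]]
wrist_force: [1.3, 0.1, -1.2]
grip_width: 0.692
finger_force: 43.9
```

Call:
play_rows(commands=[1,1.8,4.8,0,0,1,1.8,4.8,0,0,1,1.8,4.8,0,0,1,1,2.4,0,0,1,0,0,0,0])

```text
t: 9.93
tool_pos: [0.6404, -0.1167, 0.2518]
tool_rot: [[0.909, 0.416, 0.001], [0.416, -0.909, -0.0], [0.0, 0.0, -1.0]]
wrist_force: [-1.6, 0.6, -2.6]
grip_width: 0.683
finger_force: 43.8
```

Call:
play_rows(commands=[1,0,0,0,0,1,0,0,0,0])

```text
t: 10.18
tool_pos: [0.6392, -0.1147, 0.2519]
tool_rot: [[0.908, 0.418, 0.0], [0.418, -0.908, 0.0], [0.0, -0.0, -1.0]]
wrist_force: [-0.5, -0.7, -2.1]
grip_width: 0.684
finger_force: 43.8
```

```bash
python3 - <<'E'
from h import *
go(.6404,-.1155,.2026,24.7); cap('wrist','wrist5')
E
```

```text
pos [ 0.6392 -0.1147  0.2519] yaw 24.73 | shift cm [0.08 0.12 4.93] turn 0.03 j6 2.53 grip 0.684 t 10.18 F [-0.5 -0.7 -2.1]
```

View pics/wrist5.png

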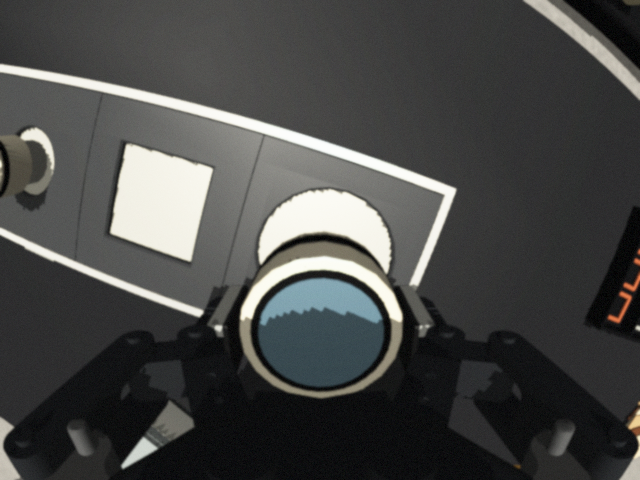

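The lens is held level at (320,330). Its cut-out spans u 258–393 with its top at v 189. The square's corners are (125,143), (213,166), (192,262) and (109,233).

```bash
python3 - <<'E'
from h import *
print([pt('wrist5',*q,.02).round(4) for q in [(258,248),(393,248),(326,189)]])
c=np.array([pt('wrist5',*q,.02)[:2] for q in [(125,143),(213,166),(192,262),(109,233)]]); print(c.round(3),c.mean(0).round(4))
E
```

```text
[array([ 0.6297, -0.0797,  0.02  ]), array([ 0.6618, -0.1495,  0.02  ]), array([ 0.6761, -0.1007,  0.02  ])]
[[ 0.654  0.019]
 [ 0.662 -0.038]
 [ 0.605 -0.046]
 [ 0.598  0.012]] [ 0.6298 -0.0135]
```

Call:
play_rows(commands=[1,0.1,0.2,2.4,0,1,0,0,1.4,0,1,0,0,0.6,0,1,0,0,0.3,0,1,0,0,0.1,0])

```text
t: 10.85
tool_pos: [0.6415, -0.1168, 0.2038]
tool_rot: [[0.909, 0.418, 0.001], [0.418, -0.909, -0.0], [0.0, 0.0, -1.0]]
wrist_force: [0.3, -0.0, -1.5]
grip_width: 0.686
finger_force: 43.9
```

Call:
play_rows(commands=[1,0,0,0,0,1,0,0,0.1,0,1,0,0,0,0])

```text
t: 11.22
tool_pos: [0.6415, -0.1169, 0.2026]
tool_rot: [[0.909, 0.418, 0.0], [0.418, -0.909, -0.0], [0.0, 0.0, -1.0]]
wrist_force: [0.6, 0.2, 0.3]
grip_width: 0.684
finger_force: 44.2
```

Call:
play_rows(commands=[0.25,0,0,0,0,0.2,0,0,0,0,0.1,0,0,0,0,0,0,0,-1,0,0,0,0,-4,0])

```text
t: 11.85
tool_pos: [0.6406, -0.1167, 0.2516]
tool_rot: [[0.909, 0.418, -0.004], [0.418, -0.909, 0.001], [-0.003, -0.002, -1.0]]
wrist_force: [-0.0, -1.2, -0.0]
grip_width: 1.0
finger_force: 0.0
```

Call:
play_rows(commands=[0,0,0,-5,0,0,0,0,-5,0,0,0,-3,-2.7,0,0,-0.2,-4.5,0,0,0,-0.2,-4.5,0,0])

```text
t: 12.48
tool_pos: [0.587, -0.0085, 0.3805]
tool_rot: [[0.909, 0.417, 0.001], [0.417, -0.909, 0.0], [0.001, 0.001, -1.0]]
wrist_force: [0.6, 0.0, -0.0]
grip_width: 0.998
finger_force: 0.0
```

```bash
python3 - <<'E'
from h import *
cap('top','top1'); print('lens',seg('top1',(.641,-.116),.045,.045,.07))
go(.4595,.2395,.38,83.6)
E
```

```text
lens (array([ 0.6362, -0.1349,  0.0573]), array([ 637. , -136.3]), array([18. , 53.6]), 83.4, 143)
pos [ 0.585  -0.0047  0.3807] yaw 24.8 | shift cm [ -1.15 -27.43   0.11] turn -58.8 j6 2.7 grip 1.0 t 12.53 F [3.2 5.1 1.7]
```

Call:
play_rows(commands=[0,-0.2,-4.5,0,0,0,-0.2,-4.5,0,0,0,-0.2,-4.5,0,0,0,-0.2,-4.5,0,0,0,-0.2,-4.5,0,0])

```text
t: 13.15
tool_pos: [0.4837, 0.1919, 0.3803]
tool_rot: [[0.909, 0.418, 0.001], [0.418, -0.909, 0.0], [0.001, 0.0, -1.0]]
wrist_force: [0.6, -0.3, -0.0]
grip_width: 1.002
finger_force: 0.0
```

Call:
play_rows(commands=[0,-0.2,-4.5,0,0,0,0,0,0,-9.8,0,0,0,0,-9.8,0,0,0,0,-9.8,0,0,0,0,-9.8])

```text
t: 13.78
tool_pos: [0.4679, 0.2224, 0.3802]
tool_rot: [[0.424, 0.906, -0.002], [0.906, -0.424, 0.006], [0.005, -0.005, -1.0]]
wrist_force: [-0.4, 0.4, -0.9]
grip_width: 0.997
finger_force: 0.0
```

Call:
play_rows(commands=[0,0,0,0,-9.8,0,0,0,0,-9.8,0,0,0,0,0])

```text
t: 14.15
tool_pos: [0.468, 0.2224, 0.38]
tool_rot: [[0.103, 0.995, -0.002], [0.995, -0.103, 0.006], [0.006, -0.003, -1.0]]
wrist_force: [0.2, 0.5, 0.1]
grip_width: 1.0
finger_force: 0.0
```

```bash
python3 - <<'E'
from h import *
go(.4595,.2395,.38,83.6); cap('wrist','wrist6')
print('mag',seg('wrist6',(.459,.239),.04,.09,.13))
print('base',seg('wrist6',(.46,.236),.08,.045,.065))
print('lens',seg('wrist6',(.641,-.116),.045,.045,.07))
E
```

```text
pos [0.468  0.2224 0.38  ] yaw 84.11 | shift cm [ 1.62 -1.02  0.02] turn 0.51 j6 2.12 grip 1.0 t 14.15 F [0.2 0.5 0.1]
mag (array([0.4604, 0.2405, 0.1015]), array([461. , 239.3]), array([42.3, 44. ]), 83.3, 3811)
base (array([0.4657, 0.2558, 0.055 ]), array([461.4, 236.7]), array([96.4, 66.8]), 72.9, 5556)
lens (array([ 0.6571, -0.093 ,  0.0487]), array([656.2, -93. ]), array([ 3.2, 23.7]), 54.5, 37)
```

View pics/wrist6.png

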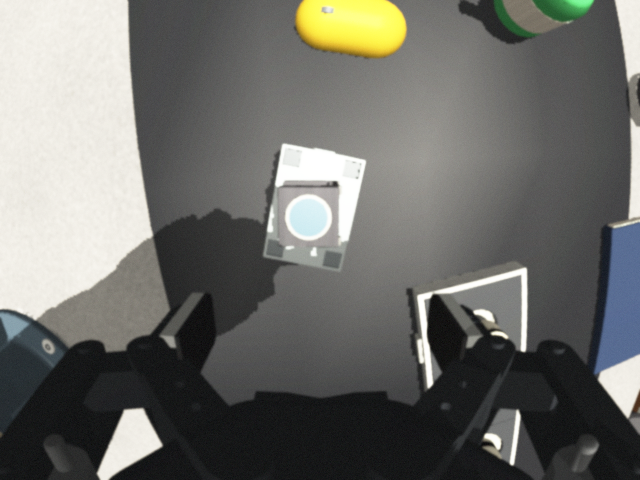

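```bash
python3 - <<'E'
from h import *
im=cv2.imread('pics/wrist6.png')[135:280,250:380]
im2=cv2.imread('pics/side0.png')[350:440,295:375]
a=cv2.resize(im,(500,558),interpolation=cv2.INTER_CUBIC); b=cv2.resize(im2,(300,338),interpolation=cv2.INTER_CUBIC)
c=np.zeros((558,800,3),np.uint8); c[:,:500]=a; c[:338,500:]=b; cv2.imwrite('pics/c1.png',c)
E
```

```text
(no output)
```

View pics/c1.png

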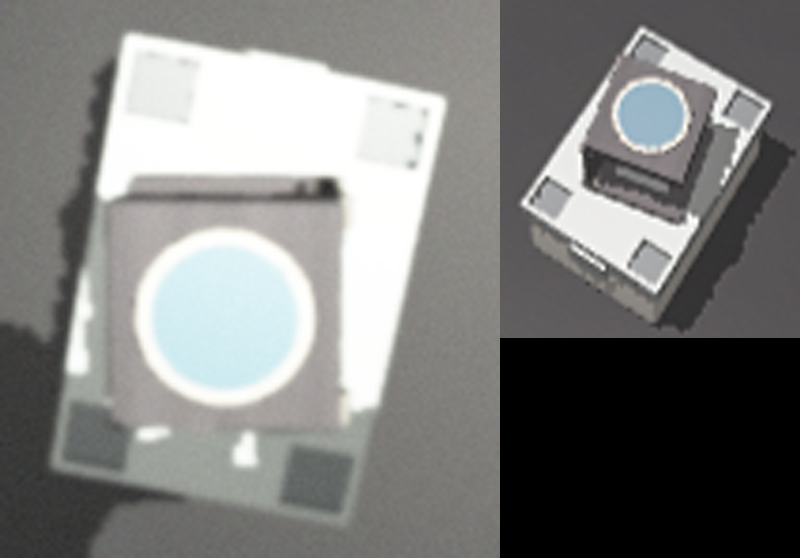

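The enlarged view shows the magnifier's top leaf square to the wrist picture, with its foot showing on the +y side. To find the upright leaf I'll look for depth points at mid-height.

```bash
python3 - <<'E'
from h import *
a=np.radians(-6.5); R=np.array([[np.cos(a),np.sin(a)],[-np.sin(a),np.cos(a)]])
for n in('side0','top0','wrist6'):
    W,ok=cloud(n); p=W[ok&(np.hypot(W[...,0]-.460,W[...,1]-.239)<.04)&(W[...,2]>.066)&(W[...,2]<.09)]
    q=(p[:,:2]-[.460,.239])@R.T*1000
    H,_,_=np.histogram2d(q[:,0],q[:,1],bins=[np.arange(-30,31,10)]*2); print(n,len(p)); print(H.astype(int))
E
```

```text
side0 25
[[ 0  0  0  0  0  0]
 [ 0  0  0  0  0  0]
 [ 0  0  0  0  0  0]
 [ 0  0  0  0  0  0]
 [ 0  0  0  0  8 10]
 [ 0  0  0  0  0  7]]
top0 11
[[1 0 0 0 0 0]
 [0 0 0 0 0 0]
 [1 1 0 0 0 0]
 [0 2 0 0 0 0]
 [4 1 0 0 0 0]
 [0 1 0 0 0 0]]
wrist6 15
[[ 0  0  0  0  0  0]
 [ 0  0  0  0  0  0]
 [ 0  0  0  0  0  0]
 [ 0  0  0  0  0  0]
 [ 0  0  0  0  0 13]
 [ 0  0  0  0  0  2]]
```

Call:
play_rows(commands=[0,1.6,-0.9,0,0,0,0,0,1,-10,0,0,0,1,-10,0,0,0,1,-10,0,0,0,1,-10])

```text
t: 14.82
tool_pos: [0.4601, 0.2403, 0.3393]
tool_rot: [[-0.564, 0.825, -0.003], [0.825, 0.564, 0.006], [0.007, 0.001, -1.0]]
wrist_force: [0.3, 0.2, -0.1]
grip_width: 0.998
finger_force: 0.0
```

Call:
play_rows(commands=[0,0,0,1,-10,0,0,0,1,-10,0,0,0,1,-10,0,0,0,0,-10,0,0,0,0,-9.4])

```text
t: 15.45
tool_pos: [0.46, 0.2405, 0.3095]
tool_rot: [[-0.994, 0.109, -0.003], [0.109, 0.994, 0.006], [0.004, 0.006, -1.0]]
wrist_force: [-0.1, -0.7, -0.2]
grip_width: 1.001
finger_force: 0.0
```

Call:
play_rows(commands=[0,0,0,0,0,0,0,0,0,0])

```text
t: 15.7
tool_pos: [0.4603, 0.2401, 0.3096]
tool_rot: [[-0.993, 0.116, -0.003], [0.116, 0.993, 0.006], [0.004, 0.006, -1.0]]
wrist_force: [-0.2, 0.1, -0.3]
grip_width: 1.0
finger_force: 0.0
```

```bash
python3 - <<'E'
from h import *
go(.4605,.2393,.2505,173.5); cap('wrist','wrist7')
print('mag',seg('wrist7',(.460,.239),.04,.09,.13))
print('base',seg('wrist7',(.46,.236),.08,.045,.065))
E
```

```text
pos [0.4603 0.2401 0.3096] yaw 173.31 | shift cm [-0.05 -0.11  5.91] turn -0.19 j6 0.6 grip 1.0 t 15.7 F [-0.2  0.1 -0.3]
mag (array([0.4572, 0.2397, 0.1015]), array([459.4, 239.3]), array([42.3, 42.3]), 84.1, 6458)
base (array([0.4464, 0.2313, 0.055 ]), array([461.4, 236.1]), array([94.2, 67. ]), 72.9, 9267)
```

View pics/wrist7.png

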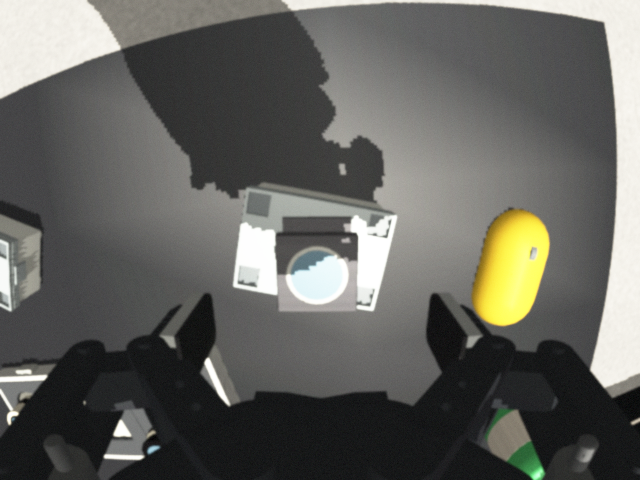

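The magnifier, at (316,272), is square to the fingers, with its open side towards the camera, so the leaf is on +x as expected. Descending and gripping its top leaf.

Call:
play_rows(commands=[0,0,-0.1,3,0,0,0,0,2,0,0,0,0,0.9,0,0,0,0,0,0,1,0,0,0,0], newtons=30)

```text
t: 16.38
tool_pos: [0.4604, 0.2392, 0.2513]
tool_rot: [[-0.994, 0.113, -0.002], [0.113, 0.994, 0.007], [0.003, 0.006, -1.0]]
wrist_force: [-0.2, -0.0, 0.4]
grip_width: 0.815
finger_force: 0.0
```

Call:
play_rows(commands=[1,0,0,0,0,1,0,0,0,0,1,0,0,0,0,1,0,0,0,0,1,0,0,0,0])

```text
t: 17.0
tool_pos: [0.4603, 0.2391, 0.2512]
tool_rot: [[-0.994, 0.112, -0.002], [0.112, 0.994, 0.007], [0.003, 0.006, -1.0]]
wrist_force: [-1.7, -0.7, 5.4]
grip_width: 0.483
finger_force: 29.8
```

Call:
play_rows(commands=[1,0,0,-1,0,1,0,0,-3.5,0,1,0,0,-3.5,0,1,-2.2,-2.6,0,0,1,-2.8,-3.3,0,0])

```text
t: 17.62
tool_pos: [0.5038, 0.1741, 0.3313]
tool_rot: [[-0.994, 0.11, -0.002], [0.11, 0.994, 0.007], [0.002, 0.007, -1.0]]
wrist_force: [1.7, 0.3, -1.0]
grip_width: 0.485
finger_force: 30.7
```

Call:
play_rows(commands=[1,-2.8,-3.3,0,0,1,-2.8,-3.3,0,0,1,-2.8,-3.3,0,0,1,-2.8,-3.3,0,0,1,-2.8,-3.3,0,0])

```text
t: 18.25
tool_pos: [0.6247, -0.0066, 0.3293]
tool_rot: [[-0.994, 0.112, -0.002], [0.112, 0.994, 0.006], [0.003, 0.006, -1.0]]
wrist_force: [-0.0, 0.4, 0.2]
grip_width: 0.482
finger_force: 30.7
```

Call:
play_rows(commands=[1,-0.6,-0.8,0,0,1,0,0,2,-6.5,1,0,0,2,-6.5,1,0,0,0,0,1,0,0,0,0])

```text
t: 18.88
tool_pos: [0.6291, -0.0134, 0.2896]
tool_rot: [[-0.994, -0.112, -0.002], [-0.112, 0.994, 0.006], [0.001, 0.006, -1.0]]
wrist_force: [0.6, 0.1, -1.5]
grip_width: 0.485
finger_force: 30.7
```

```bash
python3 - <<'E'
from h import *
go(.629,-.0135,.2152,186.7); cap('wrist','wrist8')
print('eye',seg('wrist8',(.618,.088),.03,.065,.1))
E
```

```text
pos [ 0.6291 -0.0134  0.2896] yaw -173.56 | shift cm [ 0.01 -0.06  7.44] turn -0.26 j6 -0.14 grip 0.485 t 18.88 F [ 0.6  0.1 -1.5]
eye (array([0.6153, 0.0849, 0.0792]), array([617.1,  88.5]), array([38.1, 37.6]), 28.3, 3460)
```

View pics/wrist8.png

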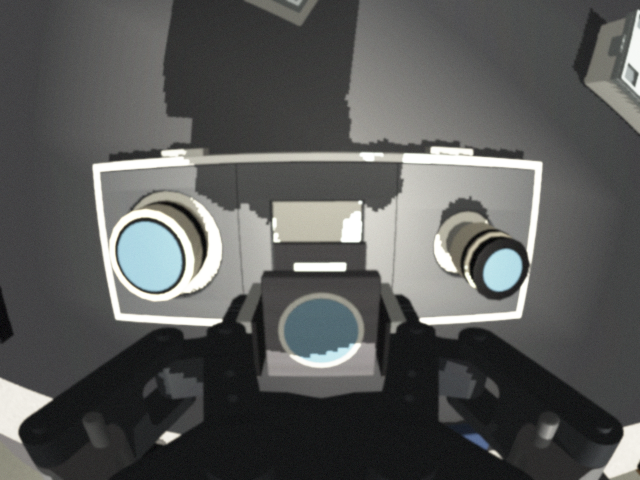

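The lens and eyepiece sit in their cut-outs, at (165,250) and (485,255). The square cut-out's visible edge runs from (272,200) to (364,200), and the magnifier, at (320,330), is parallel to it. Lowering.

Call:
play_rows(commands=[1,0,-0.1,3,0,1,0,0,2.5,0,1,0,0,1,0,1,0,0,0.5,0,1,0,0,0.2,0])

```text
t: 19.55
tool_pos: [0.6293, -0.0142, 0.2172]
tool_rot: [[-0.993, -0.114, -0.002], [-0.114, 0.993, 0.006], [0.001, 0.006, -1.0]]
wrist_force: [-0.2, -0.8, -0.5]
grip_width: 0.484
finger_force: 30.7
```

Call:
play_rows(commands=[1,0,0,0.1,0,1,0,0,0,0,1,0,0,0.1,0,1,0,0,0,0])

```text
t: 20.05
tool_pos: [0.6291, -0.0143, 0.2152]
tool_rot: [[-0.993, -0.114, -0.002], [-0.114, 0.993, 0.006], [0.001, 0.006, -1.0]]
wrist_force: [-1.5, -0.5, 6.1]
grip_width: 0.485
finger_force: 31.4
```

```bash
python3 - <<'E'
from h import *
print([pt('wrist8',*q,.02).round(4) for q in [(272,200),(364,200)]]); go(.629,-.0135,.2152,186.7)
E
```

```text
[array([ 0.6041, -0.0462,  0.02  ]), array([0.5975, 0.0133, 0.02  ])]
pos [ 0.6291 -0.0143  0.2152] yaw -173.44 | shift cm [ 0.01  0.08 -0.  ] turn -0.14 j6 -0.14 grip 0.485 t 20.05 F [-1.5 -0.5  6.1]
```

Call:
play_rows(commands=[1,0,0,-0.1,0,0.42,0,0,0,0,0.35,0,0,0,0,0.1,0,0,0,0,0,0,0,-1,0])

```text
t: 20.68
tool_pos: [0.6287, -0.0143, 0.2251]
tool_rot: [[-0.993, -0.114, -0.004], [-0.114, 0.993, 0.006], [0.004, 0.007, -1.0]]
wrist_force: [-0.5, 0.5, 0.1]
grip_width: 0.995
finger_force: 0.0
```

Call:
play_rows(commands=[0,0,0,-4,0,0,0,0,-5,0,0,4,-0.7,0,0,0,5.2,-0.87,0,0,0,5.2,-0.87,0,0])

```text
t: 21.3
tool_pos: [0.4875, -0.0559, 0.3163]
tool_rot: [[-0.993, -0.115, -0.002], [-0.115, 0.993, 0.006], [0.001, 0.006, -1.0]]
wrist_force: [0.2, 0.5, 1.5]
grip_width: 0.999
finger_force: 0.0
```

Call:
play_rows(commands=[0,5.2,-0.87,0,0,0,0,0,0,-10,0,0,0,0,-10,0,0,0,0,-10,0,0,0,0,-10])

```text
t: 21.92
tool_pos: [0.4383, -0.0702, 0.3165]
tool_rot: [[-0.683, -0.73, -0.002], [-0.73, 0.683, 0.006], [-0.003, 0.006, -1.0]]
wrist_force: [-0.3, -0.6, 0.9]
grip_width: 1.002
finger_force: 0.0
```

Call:
play_rows(commands=[0,0,0,0,-10,0,0,0,0,-10,0,0,0,0,0,0,0,0,0,0])

```text
t: 22.42
tool_pos: [0.4384, -0.0701, 0.316]
tool_rot: [[-0.401, -0.916, -0.002], [-0.916, 0.401, 0.006], [-0.005, 0.005, -1.0]]
wrist_force: [-0.3, -0.8, -0.7]
grip_width: 0.998
finger_force: 0.0
```

```bash
python3 - <<'E'
from h import *
go(.437,-.0695,.198,66.7); cap('wrist','wrist9'); cap('top','top2')
print('box',seg('wrist9',(.437,-.0695),.08,.045,.08))
print('base',seg('top2',(.461,.236),.08,.045,.075))
print('mag',seg('top2',(.629,-.0135),.04,.055,.09))
print('lens',seg('top2',(.641,-.116),.045,.045,.07))
print('eye',seg('top2',(.618,.088),.04,.07,.1))
E
```

```text
pos [ 0.4384 -0.0701  0.316 ] yaw -113.67 | shift cm [ 0.05  0.09 11.8 ] turn -0.37 j6 -1.32 grip 0.998 t 22.43 F [-0.3 -0.8 -0.7]
box (array([ 0.437 , -0.0743,  0.055 ]), array([438.1, -70.7]), array([96.3, 66.7]), 66.7, 14396)
base (array([0.4597, 0.236 , 0.0571]), array([460.4, 236.1]), array([96.9, 65.6]), 72.8, 1232)
mag (array([ 0.6276, -0.0123,  0.0674]), array([628. , -12.8]), array([44.5, 42.1]), 6.6, 350)
lens (array([ 0.638 , -0.1166,  0.0572]), array([ 638.8, -115.9]), array([57.6, 59.6]), 87.8, 539)
eye (array([0.6159, 0.0892, 0.0812]), array([616.3,  89.3]), array([35.7, 35.8]), 3.3, 215)
```

View pics/wrist9.png

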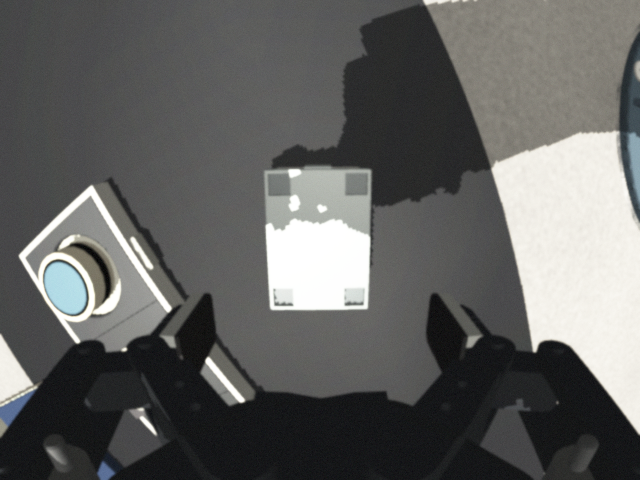

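View pics/top2.png

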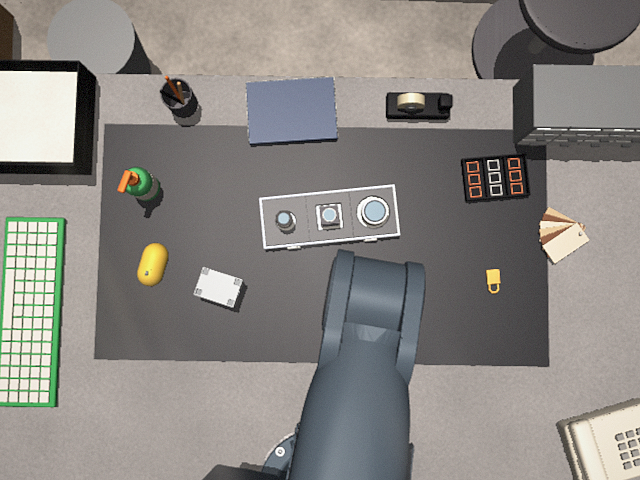

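Top view: all three items are in their cut-outs and the fixed lid at (218,287) is clear. In the wrist view the loose box's lid corners are (264,170), (372,170), (368,309) and (271,309), so the fingers straddle it.

```bash
python3 - <<'E'
from h import *
c=np.array([pt('wrist9',*q,.056)[:2] for q in [(264.5,170.5),(371.5,170.5),(368,309),(271,309)]]); print(c.round(4).tolist(),c.mean(0).round(4),cv2.minAreaRect((c*1000).astype(np.float32)))
m=c.mean(0); go(m[0],m[1],.198,66.7)
E
```

```text
[[0.4497, -0.1263], [0.3893, -0.0997], [0.4259, -0.0135], [0.4867, -0.0403]] [ 0.4379 -0.0699] ((437.8334655761719, -69.88629913330078), (94.20355224609375, 66.44544982910156), 66.70344543457031)
pos [ 0.4383 -0.0702  0.3159] yaw -113.59 | shift cm [ 5.000e-02 -1.000e-02  1.179e+01] turn -0.29 j6 -1.32 grip 0.998 t 22.52 F [-0.   0.2  0.1]
```

Call:
play_rows(commands=[0,0,0,4,-0.3,0,0,0,4,0,0,0,0,2.5,0,0,0,0,1.3,0,0,0,0,0,0], newtons=50)

```text
t: 23.15
tool_pos: [0.4379, -0.0694, 0.1975]
tool_rot: [[-0.394, -0.919, -0.004], [-0.919, 0.393, 0.006], [-0.004, 0.006, -1.0]]
wrist_force: [-0.2, 0.3, 0.1]
grip_width: 0.999
finger_force: 0.0
```

Call:
play_rows(commands=[1,0,0,0,0,1,0,0,0,0,1,0,0,0,0,1,0,0,0,0,1,0,0,0,0])

```text
t: 23.78
tool_pos: [0.4384, -0.0695, 0.1989]
tool_rot: [[-0.393, -0.92, -0.001], [-0.919, 0.393, 0.006], [-0.005, 0.003, -1.0]]
wrist_force: [-2.6, 0.4, 8.4]
grip_width: 0.763
finger_force: 52.8
```

```bash
python3 - <<'E'
from h import *
go(.4613,.2364,.198,72.9)
E
```

```text
pos [ 0.4384 -0.0695  0.1989] yaw -113.15 | shift cm [-29.03   9.92   0.27] turn -6.05 j6 -1.33 grip 0.763 t 23.77 F [-2.6  0.4  8.4]
```

Grip is good. I'll refine the base pose from its lid corners as seen in the two earlier wrist views, while lifting.

```bash
python3 - <<'E'
from h import *
for n,q4 in [('wrist6',[(283.5,143.3),(366,160.3),(340,271.3),(263,256.5)]),('wrist7',[(246,186),(397,214),(374,310),(233.5,288)])]:
    c=np.array([pt(n,*q,.056)[:2] for q in q4]); print(n,c.mean(0).round(4),cv2.minAreaRect((c*1000).astype(np.float32)))
E
```

```text
wrist6 [0.4617 0.2362] ((461.75885009765625, 236.09561157226562), (94.49383544921875, 66.07962036132812), 72.49580383300781)
wrist7 [0.461  0.2365] ((461.011962890625, 236.51776123046875), (94.21076965332031, 67.74848937988281), 73.13221740722656)
```

Call:
play_rows(commands=[1,0,0,-1,0,1,0,0,-4,0,1,0,0,-5,0,1,0,0,-4,0,1,-3,1.02,0,0])

```text
t: 24.4
tool_pos: [0.4417, -0.0394, 0.3418]
tool_rot: [[-0.395, -0.919, 0.003], [-0.919, 0.395, 0.005], [-0.006, -0.001, -1.0]]
wrist_force: [0.6, 0.1, -2.2]
grip_width: 0.764
finger_force: 56.7
```

Call:
play_rows(commands=[1,-4.3,1.47,0,0,1,-4.3,1.47,0,0,1,-4.3,1.47,0,0,1,-4.3,1.47,0,0,1,-4.3,1.47,0,0])

```text
t: 25.02
tool_pos: [0.4575, 0.1894, 0.3404]
tool_rot: [[-0.393, -0.92, -0.002], [-0.92, 0.393, 0.007], [-0.005, 0.004, -1.0]]
wrist_force: [0.0, -0.5, -1.2]
grip_width: 0.764
finger_force: 56.7
```

Call:
play_rows(commands=[1,-3,1.05,0,0,1,-1.5,0.5,0,-3,1,0,0,0,-3,1,0,0,0,0,1,0,0,0,0])

```text
t: 25.65
tool_pos: [0.4611, 0.2349, 0.3398]
tool_rot: [[-0.296, -0.955, -0.003], [-0.955, 0.296, 0.006], [-0.005, 0.004, -1.0]]
wrist_force: [1.0, 0.5, -1.8]
grip_width: 0.762
finger_force: 56.6
```

```bash
python3 - <<'E'
from h import *
go(.4612,.2362,.25,72.9); cap('wrist','wrist10'); cap('side','side1')
print('held',seg('side1',(.461,.236),.08,.185,.22),seg('wrist10',(.461,.236),.08,.185,.22))
E
```

```text
pos [0.4611 0.2349 0.3398] yaw -107.2 | shift cm [-0.08 -0.01  8.98] turn -0.1 j6 -0.8 grip 0.762 t 25.65 F [ 1.   0.5 -1.8]
held (array([0.4674, 0.2577, 0.196 ]), array([457.7, 251.7]), array([107.2,  81.6]), 15.9, 2261) (array([0.4553, 0.2186, 0.1959]), array([457.5, 225.1]), array([100.1,  98. ]), 33.1, 43396)
```

View pics/wrist10.png

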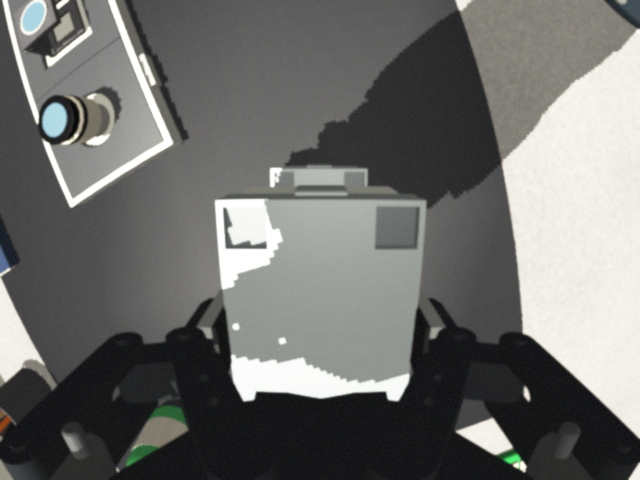

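The held box's far lid edge runs from (216,200) to (426,200), and the base lid's far edge from (271,168) to (368,168). I'll compare the two in world coordinates.

```bash
python3 - <<'E'
from h import *
im=cv2.imread('pics/wrist10.png')[155:215,205:440]; cv2.imwrite('pics/c2.png',cv2.resize(im,None,fx=3.4,fy=3.4,interpolation=cv2.INTER_CUBIC))
for a,b,z in [((215.5,200.5),(426.5,200.5),.1969),((270.5,168),(368.5,168),.056)]:
    A,B=pt('wrist10',*a,z)[:2],pt('wrist10',*b,z)[:2]; d=B-A; L=np.hypot(*d); e=d/L
    n=np.array([-e[1],e[0]]); n=n if n[1]>0 else -n
    print((A+B)/2,'len',L.round(4),'centre',((A+B)/2+n*.047).round(4),'yaw',np.degrees(np.arctan2(e[1],e[0])).round(2))
E
```

```text
[0.44585725 0.18951561] len 0.0655 centre [0.4598 0.2344] yaw 162.74
[0.44656748 0.19103806] len 0.0666 centre [0.4605 0.2359] yaw 162.74
```

View pics/c2.png

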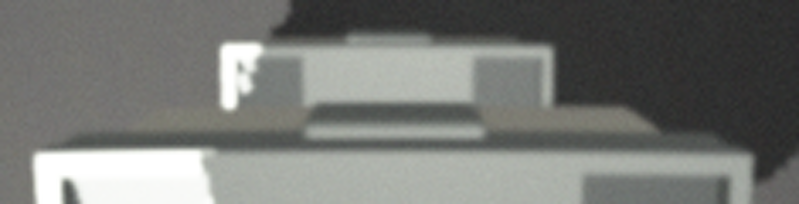

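Call:
play_rows(commands=[1,-0.1,0,3,0,1,0,0,2.5,0,1,0,0,1.4,0,1,0,0,0.5,0,1,0,0,0,0])

```text
t: 26.38
tool_pos: [0.4613, 0.2368, 0.2659]
tool_rot: [[-0.295, -0.956, -0.003], [-0.956, 0.295, 0.006], [-0.005, 0.004, -1.0]]
wrist_force: [0.0, -0.1, -1.3]
grip_width: 0.763
finger_force: 56.6
```

```bash
python3 - <<'E'
from h import *
go(.4612,.2362,.25,72.9); cap('wrist','wrist11'); cap('side','side2')
im=cv2.imread('pics/wrist11.png')[160:260,200:440]; im2=cv2.imread('pics/side2.png')[300:450,260:420]
c=np.zeros((600,800,3),np.uint8); a=cv2.resize(im,(480,200),interpolation=cv2.INTER_CUBIC); b=cv2.resize(im2,None,fx=2.6,fy=2.6,interpolation=cv2.INTER_CUBIC)
c[:200,:480]=a; c[205:205+b.shape[0],:b.shape[1]]=b; cv2.imwrite('pics/c3.png',c)
E
```

```text
pos [0.4613 0.2368 0.2659] yaw -107.14 | shift cm [ 0.07 -0.01  1.59] turn -0.04 j6 -0.8 grip 0.763 t 26.38 F [ 0.  -0.1 -1.3]
```

View pics/c3.png

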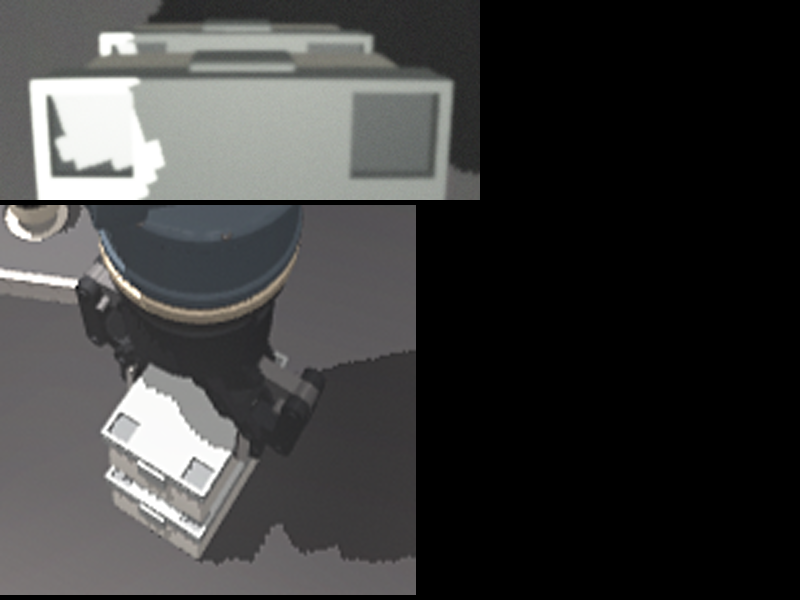

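The held box is just above the base. Its far corners are (215,200) and (426,200), and the base's are (249.5,177.5) and (386.5,178.5).

```bash
python3 - <<'E'
from h import *
R=np.array(arm.state()['tool_rot'])
C=[]
for a,b,z in [((215,200),(426,200),.123),((249.5,177.5),(386.5,178.5),.056)]:
    A,B=pt('wrist11',*a,z)[:2],pt('wrist11',*b,z)[:2]; d=B-A; L=np.hypot(*d); e=d/L
    n=np.array([-e[1],e[0]]); n=n if n[1]>0 else -n; C.append((A+B)/2)
    print('len',L.round(4),'centre',((A+B)/2+n*.047).round(4),'yaw',np.degrees(np.arctan2(e[1],e[0])).round(2))
d=C[1]-C[0]; print('tool shift cm',(R[:2,:2].T@d*100).round(2))
# side view: same check, near lid edges
E
```

```text
len 0.0655 centre [0.4601 0.2361] yaw 162.79
len 0.0664 centre [0.4615 0.2363] yaw 162.34
tool shift cm [-0.06 -0.09]
```

Call:
play_rows(commands=[1,0,-0.06,0.5,0,1,0,0,0.4,0,1,0,0,0.2,0,1,0,0,0,0])

```text
t: 26.98
tool_pos: [0.4616, 0.2366, 0.2543]
tool_rot: [[-0.295, -0.956, -0.003], [-0.956, 0.295, 0.006], [-0.005, 0.005, -1.0]]
wrist_force: [-0.2, -0.0, -1.5]
grip_width: 0.762
finger_force: 56.6
```

Call:
play_rows(commands=[1,0,0,0.15,0,1,0,0,0.1,0,1,0,0,0,0])

```text
t: 27.35
tool_pos: [0.4617, 0.2367, 0.252]
tool_rot: [[-0.295, -0.956, -0.003], [-0.956, 0.295, 0.006], [-0.005, 0.005, -1.0]]
wrist_force: [-0.1, 0.1, -2.4]
grip_width: 0.764
finger_force: 56.6
```

Call:
play_rows(commands=[1,0,0,0.1,0,1,0,0,0.1,0,1,0,0,0,0])

```text
t: 27.72
tool_pos: [0.4617, 0.2367, 0.2501]
tool_rot: [[-0.295, -0.956, -0.003], [-0.956, 0.295, 0.006], [-0.005, 0.005, -1.0]]
wrist_force: [-0.3, 0.5, -0.9]
grip_width: 0.763
finger_force: 56.8
```

Call:
play_rows(commands=[1,0,0,0.05,0,1,0,0,0,0])

```text
t: 27.98
tool_pos: [0.4617, 0.2367, 0.25]
tool_rot: [[-0.295, -0.956, -0.003], [-0.956, 0.295, 0.006], [-0.005, 0.004, -1.0]]
wrist_force: [-3.5, -2.0, 9.6]
grip_width: 0.761
finger_force: 57.8
```

Call:
play_rows(commands=[0.2,0,0,0,0,0.15,0,0,0,0,0,0,0,0,0,0,0,0,0,0,0,0,0,-1,0])

```text
t: 28.6
tool_pos: [0.4615, 0.2365, 0.2594]
tool_rot: [[-0.295, -0.956, -0.004], [-0.956, 0.295, 0.006], [-0.004, 0.006, -1.0]]
wrist_force: [0.6, 0.3, 0.7]
grip_width: 1.0
finger_force: 0.0
```

Call:
play_rows(commands=[0,0,0,-4,0,0,0,0,-5,0,0,-4,0,-3,0,0,-5,0,0,0,0,-5,0,0,0])

```text
t: 29.22
tool_pos: [0.5036, 0.371, 0.3816]
tool_rot: [[-0.295, -0.956, -0.001], [-0.956, 0.295, 0.007], [-0.006, 0.004, -1.0]]
wrist_force: [0.7, -0.4, 0.3]
grip_width: 0.999
finger_force: 0.0
```

```bash
python3 - <<'E'
from h import *
go(.4612,.2362,.25,72.9); cap('wrist','wrist12'); cap('top','top3'); cap('side','side3')
for n in ('wrist12','side3'): print(n,'stack',seg(n,(.4615,.2365),.08,.095,.13))
for a in [('lens',(.641,-.116),.045,.045,.07),('eye',(.618,.088),.04,.07,.1),('mag',(.629,-.0135),.04,.055,.09)]: print(a[0],seg('top3',*a[1:]),seg('side3',*a[1:]))
im2=cv2.imread('pics/side3.png')[190:450,225:425]; cv2.imwrite('pics/c4.png',cv2.resize(im2,None,fx=2.2,fy=2.2,interpolation=cv2.INTER_CUBIC))
E
```

```text
pos [0.5036 0.371  0.3816] yaw -107.15 | shift cm [14.22  0.03 13.07] turn -0.05 j6 -0.64 grip 0.999 t 29.23 F [ 0.7 -0.4  0.3]
wrist12 stack (array([0.4651, 0.2511, 0.106 ]), array([464.4, 249.5]), array([69.4, 66.7]), 73.3, 9879)
side3 stack (array([0.4608, 0.2423, 0.1062]), array([461.5, 238. ]), array([96.4, 66.6]), 73.0, 2860)
lens (array([ 0.638 , -0.1166,  0.0569]), array([ 639. , -115.9]), array([57.1, 58.7]), 88.4, 539) (array([nan, nan, nan]), array([0., 0.]), array([0., 0.]), 0.0, 0)
eye (array([0.6158, 0.0891, 0.0811]), array([616.6,  89.8]), array([36. , 35.4]), 80.4, 218) (array([nan, nan, nan]), array([0., 0.]), array([0., 0.]), 0.0, 0)
mag (array([ 0.6273, -0.0123,  0.0669]), array([628.2, -12.7]), array([43.4, 42.1]), 6.8, 349) (array([nan, nan, nan]), array([0., 0.]), array([0., 0.]), 0.0, 0)
  return _methods._mean(a, axis=axis, dtype=dtype,
  ret = um.true_divide(
```

View pics/c4.png

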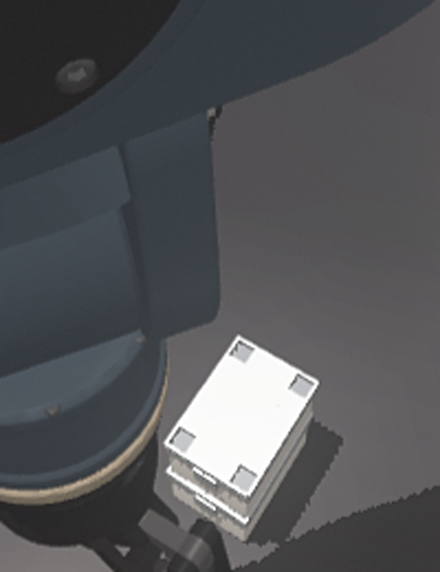

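The stack is square, with its lid top at 0.106–0.107 m (expected 0.107). The items in the case stand at the right heights and have not moved. Handing in.

Call:
play_rows(commands=[0,0,0,-2,0,0,0,0,0,0,0,0,0,0,0])

```text
t: 29.75
tool_pos: [0.5033, 0.3689, 0.4002]
tool_rot: [[-0.295, -0.955, -0.003], [-0.955, 0.295, 0.006], [-0.005, 0.005, -1.0]]
wrist_force: [0.1, 0.1, -0.4]
grip_width: 0.998
finger_force: 0.0
```

```bash
python3 -c "
from bench import arm
print(arm.finish_job())"
```

```text
the job is handed in; nothing more can be done
None
```

The job is handed in after about 30 s of robot time: the eyepiece, lens and magnifier stand in their own cut-outs and the loose box is stacked squarely on the fixed one, all confirmed in the last camera readings, though the hand-in returned no verdict.

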